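# Square the phone layers and index the nest to the screwdriver

## Task

The three loose phone layers in the black nest are sticking out unevenly at its open end: tap them all home against the end stop so that their edges are flush. Also index the nest's carriage exactly one notch towards the fixed screwdriver: pull the red index knob up, slide the carriage along and let the knob spring fully down into the very next hole. Leave the spare frame, the screw cup and the hand screwdriver where they lie.

Things in the scene. Friction and masses are not known exactly. Their poses are not given: they have to be found in the camera images.
- slide: Index slide fixed to the bench: aluminium base 175 x 350 x 12 mm with two guide rails. Origin on the bench top; the base spans x -85 to +90, y -175 to +175 mm of this frame. +y is the sliding direction towards the screwdriver, +x points from the knob's side to the nest's side, z up.
- bit_tip (a point): Tip of the fixed upright cream electric screwdriver's bit, 118 mm above the bench, at slide x 46, y 47 mm. The body above it is 36 mm across and reaches 338 mm above the bench; its column, 40 x 40 mm and 302 mm high, stands at slide x 46, y 147 mm and holds it by two arms.
- next_hole (a point): Mouth of the next hole towards the screwdriver in the dark dividing strip (22 mm wide, top 30 mm above the bench, along y at slide x -62 mm). Four brass-rimmed holes 40 mm apart at slide y -120, -80, -40 and 0 mm; the pin starts in that at -80, this one is at -40.
- carriage (a joint): Carriage position along slide +y, m: 0 at the start notch, 0.040 at the next notch towards the screwdriver, -0.040 and 0.080 at the other two. The carriage (0.9 kg, with nest and plunger) has about 2 N of friction and stays where it is left; with the pin in a hole it is locked (about 1 mm of play).
- knob (a joint): How far the knob is pulled up, m: 0 = down, pin 7 mm deep in a hole; 0.007 = pin tip at the strip's top (read when it rides between holes); 0.012 = end of travel. The spring pushes down with 5 N at 0, 9 N at 0.007, 12 N at 0.012. Pin 8 mm with bevelled tip, hole 9.4 mm: it drops in by itself if released within about 2 mm of a hole's centre.
- knob_grip (a point): Centre of the red cylindrical index knob (26 mm across, 22 mm high, upright), 79 mm above the bench when down, on an ear at the front of the carriage: at slide x -62, y -80 mm at the start. Below it a 15 mm thick sleeve; the ear's top is 46 mm above the bench. Free on both sides along slide y; the nest is 20 mm from the knob's +x side.
- end_stop (a point): Foot of the end stop's face in the black nest, on the nest floor (76 mm above the bench), axes as the slide's, moving with the carriage; at slide x 20, y 15 mm at the start. The layers lie on its -y side between low guide blocks (11 mm high, 1.5 mm play each side). A layer is home when its +y edge meets this face, its centre 65 mm from it.
- nest_end (a point): Middle of the nest floor's open -y end, 124 mm from the end stop's face and 76 mm above the bench, axes as the slide's. Layers that are home stand 6 mm past it. Below the layers beyond this end there is 50 mm of free height.
- back_plate: Lowest layer: dark grey plate 66 x 130 x 4 mm (long along its y), about 60 g. Origin: centre of its underside. At the start 6 to 22 mm short of the end stop.
- shield_plate: Middle layer: tan metal plate 66 x 130 x 4 mm (long along its y), about 70 g, lying loosely on the back plate. Origin: centre of its underside. At the start 6 to 22 mm short of the end stop.
- mid_frame: Top layer: white phone frame with grey inlays, 66 x 130 x 4 mm (long along its y), about 50 g, lying loosely on the shield plate. Origin: centre of its underside. At the start 6 to 22 mm short of the end stop.
- spare_frame: Bystander: a second white phone frame 66 x 130 x 4 mm lying on the bench. Origin: centre of its underside.
- screw_cup: Bystander: blue cup of small screws, 60 mm across, 28 mm high. Origin: centre of its underside.
- bench_driver: Bystander: hand screwdriver with yellow handle, 160 mm long, lying on the bench. Origin: middle of its underside.
Not all that is in view belongs to the job. What is shaped like the mid_frame but orange or yellow is not meant.

How it is judged:
By the outcome, as a careful person would: the job done as asked, in the order asked, and still so for the second after the job is handed in, with the robot touching nothing.
It also fails if it takes over 48 s, if anything falls off the work surface, if the arm or the gripper's body presses on something with over 40 N, if the wrist force passes 120 N, or if a joint passes its speed limit or range.

## Robot

A 6-joint arm with a two-finger parallel gripper is mounted at the origin on the work surface. World frame = base frame: x ahead of the robot, y to its left, z up, the work surface at z = 0. Lengths are in m, angles in rad, forces in N, time in s.
With the tool pointing down it reaches from about 0.3 to 0.775 m from the base axis. Payload 14.6 kg.
Tool frame: the origin (TCP) lies on the centre line of the jaws, within the pads' length; the fingertips stand 19 mm ahead of it and the grasp point (between the pads) is the TCP; y points along the fingers, x is the direction in which the jaws open and shut, and the axes are right-handed (so a half turn about y gives the same grasp; the last joint's range is limited). The gripper opens to 94 mm and grips with 3 to 60 N. Pads are 16 mm wide; open, the fingers measure 119 mm over their backs; the gripper's body (75 mm by 177 mm) begins 78 mm behind the grasp point.
Start: joints at [1.096, 0.3, 1.521, -0, 1.321, -0.067], TCP at [0.218, 0.505, 0.224] pointing down, gripper open.
Joint ranges: [-3.03, 3.03], [-0.79, 2.21], [0.23, 2.52], [-1.04, 4.18], [0, 3.07], [-2.55, 2.55]. Speed limits (rad/s): [2.22, 2.22, 2.57, 3.14, 3.14, 3.14].

## Interface

Orientations are given as [roll, pitch, yaw] about the fixed x, y, z axes, in that order (R = Rz(yaw) Ry(pitch) Rx(roll)).
In Python, from station import get_obs, cams, workorder gives the robot as it stands.
- The arm moves only by the shell command python3 -m handwheel 'ROWS' [FORCE]. ROWS is JSON, a list of rows, each an object of numbers: "fingers": the opening, from -1 (shut) to 1 (fully open); "x", "y", "z": the shift along the tool's x, y, z in m; "spin": the turn about the tool's y in degrees. In form: [{"fingers": .., "x": .., "y": .., "z": .., "spin": ..}, ...]. A call has exactly 10 rows; each row is the pose to reach, as a shift and turn from the pose commanded when the call began, along the tool's axes at that moment; what a row does not reach only later rows make up. A row lasts 1/10 s, in which the tool goes at most 50 mm and 8.59 degrees, less where a joint would pass 70% of its speed; a pose out of reach is approached as far as the arm can. A call with a gripper value outside its range is refused whole. The fingers move at their own pace and stop on an object; FORCE is the grip in N (left out, the last holds). Time passes only in rows, so rows that repeat a pose let the fingers close, or fill a call up. It gives the time, the measured TCP pose, the force and the opening at its end, in the units of the state.
- get_obs(): the state, without advancing time (a new reading comes with each control period).
- cams.camera(name): name is "side" or "top"; returns (picture, depth): 480x640x3 uint8, red, green, blue; 480x640 float32, m along the optical axis (not along the pixel's ray), 0 where there is no reading.
- cams.get_calibration(name): a dict with "fx", "fy", "cx", "cy" (pixels), "dist" ([k1, k2, p1, p2, k3] as OpenCV has them; the pictures are not rectified), "view" (4x4, takes a point from world to camera coordinates). Camera axes: x right, y down, z forward; pixel columns grow to the right and rows downward; lengths in m; the calibration is good to about 2 mm. A picture is of the moment at which its call begins. get_calibration takes no time and is no camera call.
- workorder.hand_in(): hands the job in, once; it reports no verdict.
The state is a dict: "time_s": time; "qpos": joint angles; "joint_vel": joint speeds; "tau": joint torques, N m; "ee_pos": TCP position; "eef_rot": TCP orientation; "force": force on the tool from outside, world axes, zero at the start; "moment": the same for the moment, N m; "grip_width": finger opening in m.
Only numpy, scipy, OpenCV 4.12 (cv2) and the standard library are available. Lean on these libraries where they do the work, as an engineer would, in place of code of your own. Each camera call takes 0.05 s, during which the arm holds its last target. There are 200 camera calls.

## Working session

There is one attempt and no reset: what is moved stays moved. The work goes in short steps, Python scripts to look and compute and a shell command to move; the robot and the scene stay as the last step left them, time stands still between calls to the robot, and variables do not carry over. Pictures are saved under pics/ and viewed, about 8 in all and at most 12, crops included, and the job is handed in when it is done.

```bash
ls; mkdir -p pics; cat > h.py <<'E'
import numpy as np, cv2
from station import get_obs, cams, workorder
from scipy.spatial.transform import Rotation as Ro
def cal(n):
    c=cams.get_calibration(n); K=np.array([[c['fx'],0,c['cx']],[0,c['fy'],c['cy']],[0,0,1]]); return K,np.array(c['dist'],float),np.array(c['view'])
def ray(n,px):
    K,d,V=cal(n); u=cv2.undistortPoints(np.array(px,float).reshape(-1,1,2),K,d)[:,0]
    r=np.c_[u,np.ones(len(u))]@V[:3,:3]; o=-V[:3,:3].T@V[:3,3]; return o,r
def onz(n,px,z):
    o,r=ray(n,px); return o+r*((z-o[2])/r[:,2])[:,None]
def proj(n,P):
    K,d,V=cal(n); return cv2.projectPoints(np.array(P,float).reshape(-1,3),cv2.Rodrigues(V[:3,:3])[0],V[:3,3],K,d)[0][:,0]
def world(n,dep):
    "world xyz image"
    v,u=np.mgrid[0:480,0:640]; o,r=ray(n,np.c_[u.ravel(),v.ravel()])
    return (o+r*dep.ravel()[:,None]).reshape(480,640,3)
def snap(n,f):
    p,d=cams.camera(n); cv2.imwrite('pics/'+f+'.png',p[:,:,::-1]); np.save('pics/'+f+'.npy',d); return p,d
E
python3 - <<'E'
from h import *
for n in('side','top'):
    snap(n,n+'0'); K,d,V=cal(n); print(n,K[0,0],(-V[:3,:3].T@V[:3,3]).round(3),V[2,:3].round(2))
o=get_obs();print(o)
print(Ro.from_euler('xyz',o['eef_rot']).as_matrix().round(3))
E
```

```text
pics
side 524.6936874725377 [ 0.541 -1.259  0.835] [ 0.05  0.86 -0.51]
top 468.97363807155955 [ 0.517 -0.011  1.113] [ 0.08  0.02 -1.  ]
{'time_s': 0.1, 'qpos': array([ 1.09643131e+00,  3.00408801e-01,  1.52150347e+00, -7.17109705e-06,
        1.32071317e+00, -6.66229449e-02]), 'joint_vel': array([ 0.00015961, -0.00077515, -0.00220402,  0.00130056, -0.00189057,
       -0.00048555]), 'tau': array([ 1.65428177e-03, -5.32648873e+01, -3.53277147e+01,  7.09788501e-02,
        2.35775043e-02, -6.09687959e-05]), 'ee_pos': array([0.21801373, 0.50471287, 0.22395333]), 'eef_rot': array([-1.57073450e+00,  1.03095514e-03,  1.16305606e+00]), 'force': array([0.5149956 , 0.06287273, 0.49623339]), 'moment': array([0.00311297, 0.00830889, 0.0154489 ]), 'grip_width': 0.09407377376009352}
[[ 0.397 -0.    -0.918]
 [ 0.918 -0.001  0.397]
 [-0.001 -1.     0.   ]]
```

View pics/top0.png

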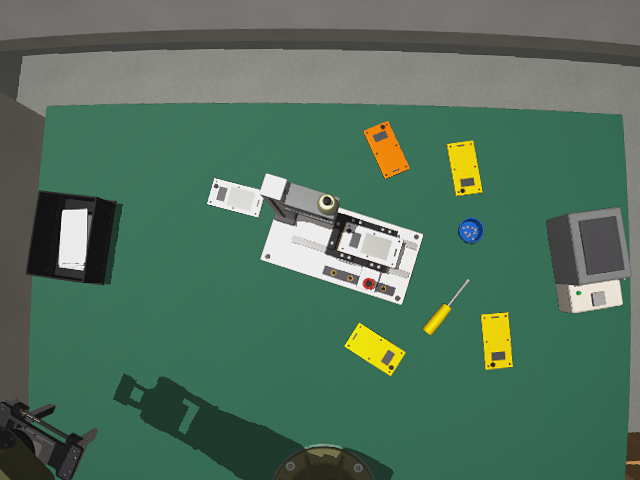

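View pics/side0.png

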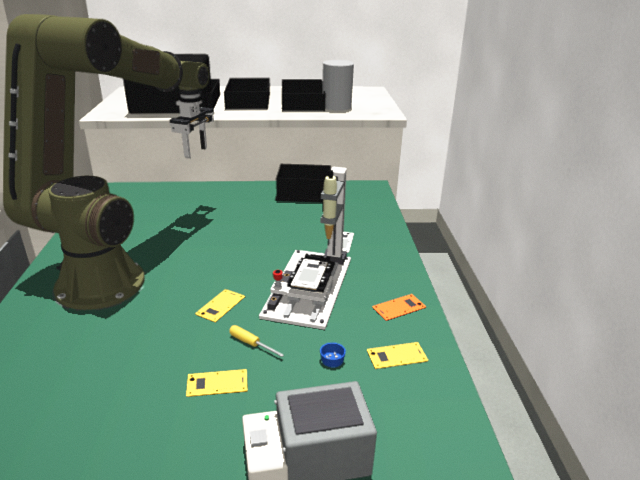

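```bash
cat >> h.py <<'E'
def slide(p,d):
    W=world('top',d); z=W[:,:,2]
    m=(np.abs(z-.012)<.005)&(d>0)&(p.min(2)>120)
    m[:, :200]=0; m[:,480:]=0
    q=W[m][:,:2].astype(np.float32); return cv2.minAreaRect(q),q
E
python3 - <<'E'
from h import *
p=cv2.imread('pics/top0.png')[:,:,::-1];d=np.load('pics/top0.npy')
r,q=slide(p,d);print(r,cv2.boxPoints(r).round(4).tolist(),len(q))
c=onz('top',[[262,260],[402,303],[423,235.5]],.012);print(c.round(4), np.linalg.norm(np.diff(c,axis=0),axis=1))
pi=p.astype(int)
for n,f in(('top','top0'),('side','side0')):
    pi=cv2.imread(f'pics/{f}.png')[:,:,::-1].astype(int);m=((pi[:,:,0]>120)&(pi[:,:,1]<60)&(pi[:,:,2]<60)).astype(np.uint8)
    k,l,s,cc=cv2.connectedComponentsWithStats(m)
    for i in range(1,k):
        if s[i,4]>15: print(n,s[i],cc[i],onz(n,[cc[i]],.09 if n=='top' else .079).round(4))
cv2.imwrite('pics/tc.png',cv2.resize(cv2.imread('pics/top0.png')[170:310,255:430],None,fx=4,fy=4,interpolation=2)[:, :700])
E
```

```text
((0.5962319374084473, -0.015792638063430786), (0.6433598399162292, 0.2093666046857834), 80.66816711425781) [[0.4408000111579895, -0.31619998812675476], [0.6474000215530396, -0.35019999742507935], [0.7516999840736389, 0.2847000062465668], [0.5450999736785889, 0.31859999895095825]] 4730
[[ 0.5596  0.1565  0.012 ]
 [ 0.4659 -0.1741  0.012 ]
 [ 0.6252 -0.2223  0.012 ]] [0.34363985 0.16647649]
top [363 278  11  11  54] [368.44444444 283.27777778] [[ 0.5108 -0.0889  0.09  ]]
side [273 271   9   9  54] [277.22222222 275.18518519] [[ 0.5084 -0.0913  0.079 ]]
```

View pics/tc.png

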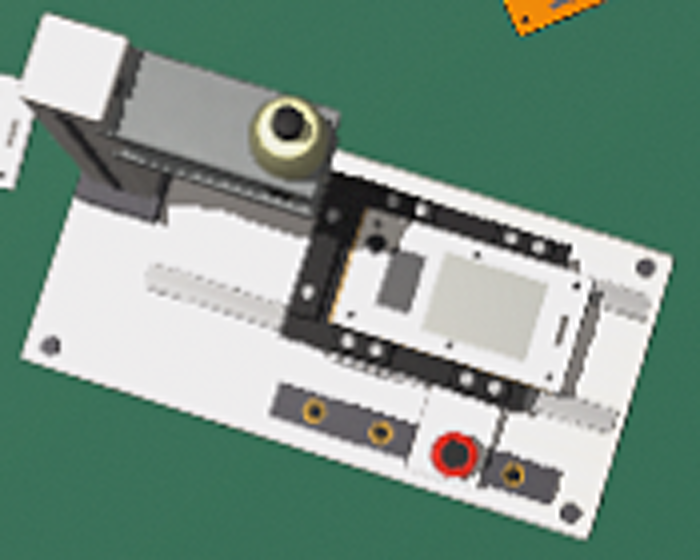

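```bash
cat > fit.py <<'E'
from h import *
p=cv2.imread('pics/top0.png')[:,:,::-1];d=np.load('pics/top0.npy')
hsv=cv2.cvtColor(np.ascontiguousarray(p),cv2.COLOR_RGB2HSV)
# base edges, sub-pixel: half-level of red channel (white vs green) crossing
R=cv2.GaussianBlur(p[:,:,0],(3,3),0).astype(float)
def edge(a,b,nrm):
    pts=[]
    for t in np.linspace(.08,.92,40):
        c=np.array(a)*(1-t)+np.array(b)*t; s=np.arange(-5,5.01,.1); q=c+s[:,None]*np.array(nrm)
        v=cv2.remap(R.astype(np.float32),q[:,0].astype(np.float32)[None],q[:,1].astype(np.float32)[None],1)[0]
        k=np.where(np.diff(np.sign(v-130)))[0]
        if len(k)==1: pts.append(q[k[0]])
    w=onz('top',pts,.012)[:,:2]; l=cv2.fitLine(w.astype(np.float32),cv2.DIST_HUBER,0,.001,.001).ravel(); return l
f=edge((262,260),(402,303),(-.29,.957)); r=edge((402,303),(423,235.5),(.95,.3)); b=edge((345,210),(423,235.5),(.29,-.957))
for l in(f,r,b): print(l,np.degrees(np.arctan2(l[1],l[0])))
# holes
for (x,y) in ((315,411),(381,433),(514,475)):
    print('hole',onz('top',[[255+(x-1.5)/4,170+(y-1.5)/4]],.030).round(4))
print('knob',onz('top',[[368.44,283.28]],.090).round(4))
E
python3 fit.py
```

```text
[ 0.28532735  0.9584301   0.51063186 -0.00798664] 73.42158
[ 0.95796674 -0.28687924  0.5473802  -0.1982787 ] -16.671213
[ 0.28093028  0.9597282   0.6405276  -0.18670967] 73.68426
hole [[ 0.5339 -0.0123  0.03  ]]
hole [[ 0.522  -0.0506  0.03  ]]
hole [[ 0.4994 -0.1275  0.03  ]]
knob [[ 0.5108 -0.0889  0.09  ]]
```

```bash
python3 -m handwheel '[{"fingers":0,"x":-0.037,"y":0,"z":-0.029,"spin":6},{"fingers":-0.2,"x":-0.074,"y":0,"z":-0.058,"spin":12},{"fingers":-0.2,"x":-0.111,"y":0,"z":-0.088,"spin":18},{"fingers":-0.2,"x":-0.148,"y":0,"z":-0.117,"spin":24},{"fingers":-0.2,"x":-0.185,"y":0,"z":-0.146,"spin":30},{"fingers":-0.2,"x":-0.221,"y":0,"z":-0.176,"spin":36},{"fingers":-0.2,"x":-0.258,"y":0,"z":-0.205,"spin":42},{"fingers":-0.2,"x":-0.295,"y":0,"z":-0.234,"spin":48},{"fingers":-0.2,"x":-0.332,"y":0,"z":-0.263,"spin":54},{"fingers":-0.2,"x":-0.369,"y":0,"z":-0.293,"spin":60}]' 20; cat >> h.py <<'E'
A=np.radians(-16.5); UX=np.array([np.cos(A),np.sin(A)]); UY=np.array([-np.sin(A),np.cos(A)]); O=np.array([.5771,.1398])
def S2W(x,y): return (O[0]+x)*UX+(O[1]+y)*UY
def W2S(P): P=np.asarray(P)[...,:2]; return np.stack([P@UX-O[0],P@UY-O[1]],-1)
def need(x,y,z,yaw=None):
    "shift in tool axes to reach slide x,y, height z"
    o=get_obs(); R=Ro.from_euler('xyz',o['eef_rot']).as_matrix(); d=np.r_[S2W(x,y),z]-o['ee_pos']
    cy=np.degrees(np.arctan2(R[1,0],R[0,0]))
    print('t',round(o['time_s'],2),'slide',W2S(o['ee_pos']).round(4),'z',o['ee_pos'][2].round(4),'yaw',cy.round(2),'shift',(R.T@d).round(4),'F',o['force'].round(1),'w',o['grip_width'].round(4),'q6',o['qpos'][5].round(2))
E
python3 -c "
from h import *
need(.020,-.165,.224)"
```

```text
time_s: 1.1
ee_pos: [0.3406, 0.0481, 0.2246]
eef_rot: [-1.571, -0.001, 0.112]
force: [1.5, 0.7, -0.2]
grip_width: 0.0375Traceback (most recent call last):
  File "<string>", line 3, in <module>
    need(.020,-.165,.224)
    ~~~~^^^^^^^^^^^^^^^^^
  File "h.py", line 31, in need
    print('t',round(o['time_s'],2),'slide',W2S(o['ee_pos']).round(4),'z',o['ee_pos'][2].round(4),'yaw',cy.round(2),'shift',(R.T@d).round(4),'F',o['force'].round(1),'w',o['grip_width'].round(4),'q6',o['qpos'][5].round(2))
                                                                                                                                                                        ^^^^^^^^^^^^^^^^^^^^^
AttributeError: 'float' object has no attribute 'round'
```

```bash
sed -i "s/o\['grip_width'\].round(4)/round(o['grip_width'],4)/" h.py; python3 -c "
from h import *
need(.020,-.165,.224)"
```

```text
t 1.1 slide [-0.2642  0.0031] z 0.2246 yaw 6.4 shift [ 0.1964  0.0007 -0.2654] F [ 1.5  0.7 -0.2] w 0.0375 q6 -0.08
```

```bash
python3 -m handwheel '[{"fingers":-0.2,"x":0.026,"y":0,"z":-0.035,"spin":3},{"fingers":-0.2,"x":0.052,"y":0,"z":-0.07,"spin":6},{"fingers":-0.2,"x":0.078,"y":0,"z":-0.105,"spin":9},{"fingers":-0.2,"x":0.104,"y":0,"z":-0.14,"spin":12},{"fingers":-0.2,"x":0.13,"y":0,"z":-0.175,"spin":16},{"fingers":-0.2,"x":0.156,"y":0,"z":-0.21,"spin":19},{"fingers":-0.2,"x":0.182,"y":0,"z":-0.245,"spin":22},{"fingers":-0.2,"x":0.196,"y":0.03,"z":-0.265,"spin":22.9},{"fingers":-0.2,"x":0.196,"y":0.06,"z":-0.265,"spin":22.9},{"fingers":-0.2,"x":0.196,"y":0.08,"z":-0.265,"spin":22.9}]' 20;python3 -c "
from h import *
need(.020,-.165,.074); snap('side','s1');snap('top','t1')
a=cv2.imread('pics/s1.png')[220:340,230:390];b=cv2.imread('pics/t1.png')[180:320,270:440]
cv2.imwrite('pics/c1.png',np.vstack([cv2.resize(a,(640,290),interpolation=2)if 0 else cv2.resize(a,(400,300),interpolation=2),cv2.resize(b,(400,300),interpolation=2)]))"
```

```text
time_s: 2.1
ee_pos: [0.5654, -0.1909, 0.1414]
eef_rot: [-1.57, 0.003, -0.285]
force: [-0.1, -0.0, 1.0]
grip_width: 0.0377
t 2.1 slide [ 0.0192 -0.1623] z 0.1414 yaw -16.31 shift [ 0.001   0.0674 -0.0027] F [-0.1 -0.   1. ] w 0.0377 q6 -0.1
```

View pics/c1.png

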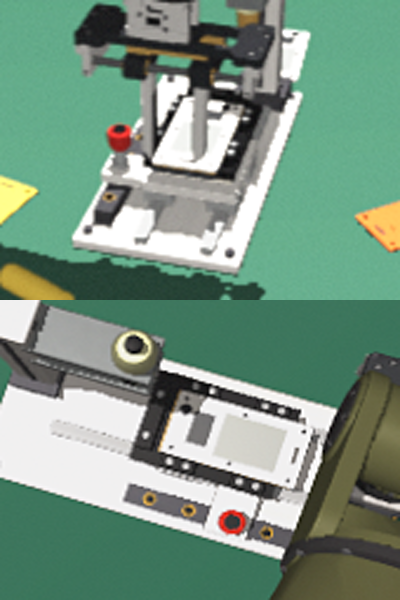

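```bash
python3 -m handwheel '[{"fingers":-0.2,"x":0.001,"y":0.03,"z":-0.003,"spin":0.2},{"fingers":-0.2,"x":0.001,"y":0.055,"z":-0.003,"spin":0.2},{"fingers":-0.2,"x":0.001,"y":0.067,"z":-0.003,"spin":0.2},{"fingers":-0.2,"x":0.001,"y":0.067,"z":0,"spin":0.2},{"fingers":-0.2,"x":0.001,"y":0.067,"z":0.005,"spin":0.2},{"fingers":-0.2,"x":0.001,"y":0.067,"z":0.01,"spin":0.2},{"fingers":-0.2,"x":0.001,"y":0.067,"z":0.015,"spin":0.2},{"fingers":-0.2,"x":0.001,"y":0.067,"z":0.02,"spin":0.2},{"fingers":-0.2,"x":0.001,"y":0.067,"z":0.024,"spin":0.2},{"fingers":-0.2,"x":0.001,"y":0.067,"z":0.027,"spin":0.2}]' 20;python3 -c "
from h import *
need(.020,-.128,.074)"
```

```text
time_s: 3.2
ee_pos: [0.5748, -0.1647, 0.0777]
eef_rot: [-1.571, -0.0, -0.287]
force: [-0.6, -2.1, 0.1]
grip_width: 0.0376
t 3.2 slide [ 0.0208 -0.1344] z 0.0777 yaw -16.45 shift [-0.0008  0.0037  0.0064] F [-0.6 -2.1  0.1] w 0.0376 q6 -0.05
```

```bash
python3 -m handwheel '[{"fingers":-0.2,"x":0,"y":0.001,"z":0.001,"spin":0},{"fingers":-0.2,"x":0,"y":0.002,"z":0.002,"spin":0},{"fingers":-0.2,"x":0,"y":0.003,"z":0.003,"spin":0},{"fingers":-0.2,"x":0,"y":0.003,"z":0.004,"spin":0},{"fingers":-0.2,"x":0,"y":0.003,"z":0.005,"spin":0},{"fingers":-0.2,"x":0,"y":0.003,"z":0.006,"spin":0},{"fingers":-0.2,"x":0,"y":0.003,"z":0.007,"spin":0},{"fingers":-0.2,"x":0,"y":0.003,"z":0.008,"spin":0},{"fingers":-0.2,"x":0,"y":0.003,"z":0.009,"spin":0},{"fingers":-0.2,"x":0,"y":0.003,"z":0.009,"spin":0}]' 20;python3 -c "
from h import *
need(.020,-.123,.074)"
```

```text
time_s: 4.2
ee_pos: [0.5772, -0.1562, 0.0744]
eef_rot: [-1.571, 0.0, -0.287]
force: [0.7, 0.1, 0.6]
grip_width: 0.0376
t 4.2 slide [ 0.0207 -0.1256] z 0.0744 yaw -16.46 shift [-0.0007  0.0004  0.0026] F [0.7 0.1 0.6] w 0.0376 q6 -0.04
```

```bash
python3 -m handwheel '[{"fingers":-0.2,"x":0,"y":0,"z":0.0005,"spin":0},{"fingers":-0.2,"x":0,"y":0,"z":0.001,"spin":0},{"fingers":-0.2,"x":0,"y":0,"z":0.0015,"spin":0},{"fingers":-0.2,"x":0,"y":0,"z":0.002,"spin":0},{"fingers":-0.2,"x":0,"y":0,"z":0.0025,"spin":0},{"fingers":-0.2,"x":0,"y":0,"z":0.003,"spin":0},{"fingers":-0.2,"x":0,"y":0,"z":0.003,"spin":0},{"fingers":-0.2,"x":0,"y":0,"z":0.003,"spin":0},{"fingers":-0.2,"x":0,"y":0,"z":0.003,"spin":0},{"fingers":-0.2,"x":0,"y":0,"z":0.003,"spin":0}]' 20;python3 -c "
from h import *
need(.020,-.123,.074)"
```

```text
time_s: 5.2
ee_pos: [0.5777, -0.1545, 0.0745]
eef_rot: [-1.572, -0.0, -0.288]
force: [-3.3, -9.6, -0.2]
grip_width: 0.0372
t 5.2 slide [ 0.0207 -0.1239] z 0.0745 yaw -16.49 shift [-0.0007  0.0005  0.0009] F [-3.3 -9.6 -0.2] w 0.0372 q6 -0.03
```

```bash
python3 -m handwheel '[{"fingers":-0.2,"x":0,"y":0,"z":0.0005,"spin":0},{"fingers":-0.2,"x":0,"y":0,"z":0.001,"spin":0},{"fingers":-0.2,"x":0,"y":0,"z":0.001,"spin":0},{"fingers":-0.2,"x":0,"y":0,"z":-0.002,"spin":0},{"fingers":-0.2,"x":0,"y":0,"z":-0.02,"spin":0},{"fingers":-0.2,"x":0,"y":0,"z":-0.045,"spin":0},{"fingers":-0.2,"x":0,"y":-0.03,"z":-0.045,"spin":0},{"fingers":-0.2,"x":0,"y":-0.07,"z":-0.045,"spin":0},{"fingers":-0.2,"x":0,"y":-0.1,"z":-0.045,"spin":0},{"fingers":-0.2,"x":0,"y":-0.1,"z":-0.045,"spin":0}]' 20;python3 -c "
from h import *
need(-.062,-.08,.174)"
```

```text
time_s: 6.2
ee_pos: [0.5668, -0.1969, 0.1791]
eef_rot: [-1.571, -0.007, -0.287]
force: [-0.3, -0.5, 1.0]
grip_width: 0.0371
t 6.2 slide [ 0.0223 -0.1677] z 0.1791 yaw -16.46 shift [-0.0843  0.0044  0.0877] F [-0.3 -0.5  1. ] w 0.0371 q6 -0.11
```

```bash
python3 -m handwheel '[{"fingers":0.3,"x":-0.008,"y":0,"z":0.008,"spin":-8.5},{"fingers":0.3,"x":-0.017,"y":0,"z":0.017,"spin":-17},{"fingers":0.3,"x":-0.025,"y":0,"z":0.026,"spin":-25.5},{"fingers":0.3,"x":-0.034,"y":0,"z":0.035,"spin":-34},{"fingers":0.3,"x":-0.042,"y":0,"z":0.044,"spin":-42.5},{"fingers":0.3,"x":-0.05,"y":0,"z":0.053,"spin":-51},{"fingers":0.3,"x":-0.059,"y":0,"z":0.061,"spin":-59.5},{"fingers":0.3,"x":-0.067,"y":0,"z":0.07,"spin":-68},{"fingers":0.3,"x":-0.076,"y":0,"z":0.079,"spin":-76.5},{"fingers":0.3,"x":-0.084,"y":0,"z":0.088,"spin":-85}]' 20;python3 -c "
from h import *
need(-.062,-.08,.079); snap('side','s2');snap('top','t2')
a=cv2.imread('pics/s2.png')[235:335,250:370]
cv2.imwrite('pics/c2.png',cv2.resize(a,None,fx=6,fy=6,interpolation=2))
print(proj('side',[np.r_[S2W(.02+s*.033,-.115),.076] for s in(-1,1)]).round(1))"
```

```text
time_s: 7.2
ee_pos: [0.5091, -0.0876, 0.1736]
eef_rot: [-1.57, -0.0, 1.202]
force: [-0.2, -0.7, -0.8]
grip_width: 0.061
t 7.2 slide [-0.0641 -0.0792] z 0.1736 yaw 68.9 shift [-0.0006  0.0946 -0.0022] F [-0.2 -0.7 -0.8] w 0.061 q6 -1.44
[[292.4 285.5]
 [317.3 289.2]]
```

View pics/c2.png

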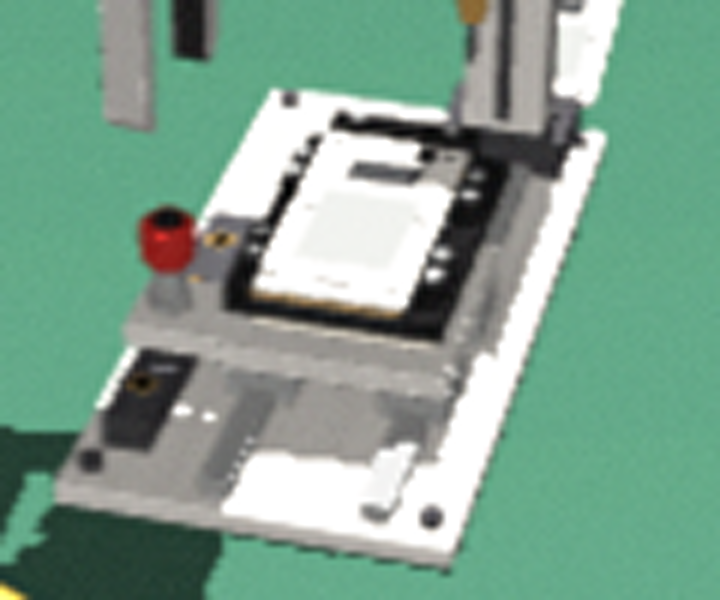

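```bash
python3 - <<'E'
from h import *
for n,f in(('top','t2'),('side','s2')):
    p=cv2.imread(f'pics/{f}.png')
    for sx in(.0,.01,.03,.04):
        for nm,ys in(('-y',np.arange(-.130,-.105,.0015)),('+y',np.arange(.004,.022,.0015))):
            q=proj(n,[np.r_[S2W(sx,y),.088] for y in ys]).astype(np.float32)
            v=cv2.remap(p,q[:,0][None],q[:,1][None],1)[0]
            print(n,sx,nm,' '.join(f'{int(y*10000)}:{int(c.min())}' for y,c in zip(ys,v)))
E
```

```text
top 0.0 -y -1300:216 -1285:229 -1270:209 -1255:205 -1240:215 -1225:152 -1210:107 -1195:114 -1180:110 -1165:109 -1150:115 -1135:183 -1119:241 -1104:241 -1089:236 -1074:238 -1059:233
top 0.0 +y 40:240 55:241 69:241 84:241 99:241 114:242 129:244 144:233 159:197 174:90 189:60 204:89
top 0.01 -y -1300:239 -1285:240 -1270:242 -1255:247 -1240:162 -1225:115 -1210:122 -1195:123 -1180:122 -1165:121 -1150:134 -1135:174 -1119:235 -1104:244 -1089:241 -1074:230 -1059:219
top 0.01 +y 40:240 55:240 69:240 84:240 99:240 114:242 129:242 144:241 159:140 174:55 189:53 204:57
top 0.03 -y -1300:240 -1285:240 -1270:240 -1255:242 -1240:245 -1225:215 -1210:162 -1195:124 -1180:122 -1165:124 -1150:126 -1135:190 -1119:246 -1104:243 -1089:242 -1074:241 -1059:236
top 0.03 +y 40:109 55:94 69:92 84:120 99:137 114:149 129:146 144:141 159:128 174:80 189:49 204:47
top 0.04 -y -1300:190 -1285:185 -1270:195 -1255:219 -1240:194 -1225:156 -1210:94 -1195:91 -1180:90 -1165:88 -1150:107 -1135:157 -1119:233 -1104:245 -1089:241 -1074:241 -1059:242
top 0.04 +y 40:92 55:84 69:82 84:87 99:103 114:121 129:130 144:126 159:87 174:34
[... 423 characters left out ...]
119:255 -1104:255 -1089:252 -1074:249 -1059:244
side 0.01 +y 40:255 55:255 69:255 84:255 99:255 114:255 129:245 144:204 159:158 174:109 189:79 204:62
side 0.03 -y -1300:41 -1285:50 -1270:60 -1255:71 -1240:88 -1225:119 -1210:152 -1195:187 -1180:214 -1165:235 -1150:253 -1135:255 -1119:255 -1104:255 -1089:255 -1074:255 -1059:255
side 0.03 +y 40:125 55:115 69:101 84:98 99:97 114:100 129:102 144:78 159:56 174:38 189:27 204:22
side 0.04 -y -1300:42 -1285:50 -1270:59 -1255:70 -1240:85 -1225:100 -1210:126 -1195:162 -1180:199 -1165:231 -1150:241 -1135:249 -1119:255 -1104:255 -1089:255 -1074:254 -1059:253
side 0.04 +y 40:138 55:136 69:133 84:131 99:129 114:107 129:85 144:65 159:47 174:37 189:29 204:21
```

```bash
python3 -m handwheel '[{"fingers":0.3,"x":-0.001,"y":0.03,"z":-0.002,"spin":-4.6},{"fingers":0.3,"x":-0.001,"y":0.06,"z":-0.002,"spin":-4.6},{"fingers":0.3,"x":-0.001,"y":0.085,"z":-0.002,"spin":-4.6},{"fingers":0.3,"x":-0.001,"y":0.094,"z":-0.002,"spin":-4.6},{"fingers":0.3,"x":-0.001,"y":0.094,"z":-0.002,"spin":-4.6},{"fingers":-0.3,"x":-0.001,"y":0.094,"z":-0.002,"spin":-4.6},{"fingers":-0.6,"x":-0.001,"y":0.094,"z":-0.002,"spin":-4.6},{"fingers":-0.7,"x":-0.001,"y":0.094,"z":-0.002,"spin":-4.6},{"fingers":-0.7,"x":-0.001,"y":0.094,"z":-0.002,"spin":-4.6},{"fingers":-0.7,"x":-0.001,"y":0.094,"z":-0.002,"spin":-4.6}]' 35;python3 -c "
from h import *
need(-.062,-.08,.079)"
```

```text
time_s: 8.3
ee_pos: [0.5113, -0.09, 0.0809]
eef_rot: [-1.572, -0.0, 1.276]
force: [-0.8, -1.7, 3.1]
grip_width: 0.0251
t 8.3 slide [-0.0613 -0.0809] z 0.0809 yaw 73.13 shift [0.0009 0.0019 0.0008] F [-0.8 -1.7  3.1] w 0.0251 q6 -1.52
```

```bash
python3 -m handwheel '[{"fingers":-1,"x":0,"y":0,"z":0,"spin":0},{"fingers":-1,"x":0,"y":-0.001,"z":0,"spin":0},{"fingers":-1,"x":0,"y":-0.003,"z":0,"spin":0},{"fingers":-1,"x":0,"y":-0.005,"z":0,"spin":0},{"fingers":-1,"x":0,"y":-0.007,"z":0,"spin":0},{"fingers":-1,"x":0,"y":-0.009,"z":0,"spin":0},{"fingers":-1,"x":0,"y":-0.01,"z":0,"spin":0},{"fingers":-1,"x":0,"y":-0.011,"z":0,"spin":0},{"fingers":-1,"x":0,"y":-0.011,"z":0,"spin":0},{"fingers":-1,"x":0,"y":-0.011,"z":0,"spin":0}]' 45;python3 -c "
from h import *
need(-.062,-.04,.09)"
```

```text
time_s: 9.3
ee_pos: [0.5111, -0.0901, 0.0911]
eef_rot: [-1.571, -0.0, 1.276]
force: [7.0, -0.7, -11.7]
grip_width: 0.0252
t 9.3 slide [-0.0615 -0.081 ] z 0.0911 yaw 73.13 shift [0.041  0.0011 0.0008] F [  7.   -0.7 -11.7] w 0.0252 q6 -1.52
```

```bash
python3 -m handwheel '[{"fingers":-1,"x":0.003,"y":0,"z":0,"spin":0},{"fingers":-1,"x":0.008,"y":0,"z":0,"spin":0},{"fingers":-1,"x":0.014,"y":0,"z":0,"spin":0},{"fingers":-1,"x":0.02,"y":0,"z":0,"spin":0},{"fingers":-1,"x":0.026,"y":0,"z":0,"spin":0},{"fingers":-1,"x":0.032,"y":0,"z":0,"spin":0},{"fingers":-1,"x":0.037,"y":0,"z":0,"spin":0},{"fingers":-1,"x":0.04,"y":0,"z":0,"spin":0},{"fingers":-1,"x":0.04,"y":0,"z":0,"spin":0},{"fingers":-1,"x":0.04,"y":0,"z":0,"spin":0}]' 45;python3 -c "
from h import *
need(-.062,-.04,.09)
p,d=snap('top','t3');p=p.astype(int);m=((p[:,:,0]>120)&(p[:,:,1]<60)&(p[:,:,2]<60));print(m.sum())
q=proj('top',[np.r_[S2W(x,-.04),.09] for x in(-.062,)]);print(q)
cv2.imwrite('pics/c3.png',cv2.resize(cv2.imread('pics/t3.png')[170:310,255:430],None,fx=4,fy=4,interpolation=2))"
```

```text
time_s: 10.3
ee_pos: [0.5226, -0.0516, 0.0909]
eef_rot: [-1.57, -0.0, 1.277]
force: [5.6, 1.1, -11.7]
grip_width: 0.0248
t 10.3 slide [-0.0614 -0.0409] z 0.0909 yaw 73.14 shift [0.0009 0.0009 0.0006] F [  5.6   1.1 -11.7] w 0.0248 q6 -1.44
0
[[350.91507682 277.65519452]]
```

View pics/c3.png

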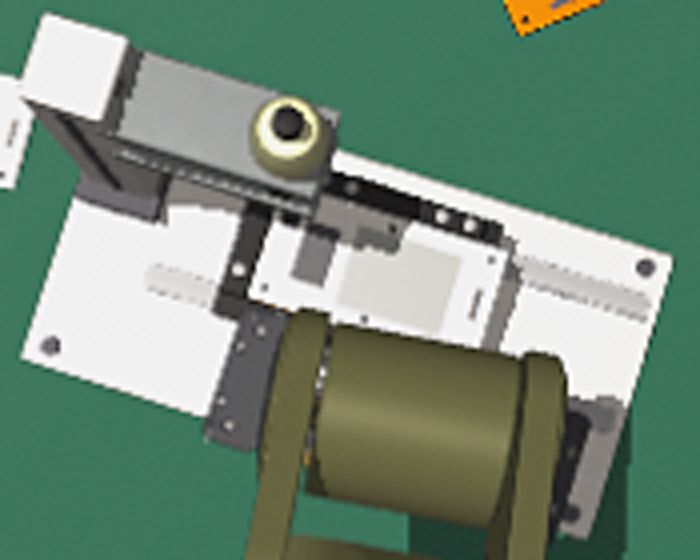

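```bash
python3 -m handwheel '[{"fingers":-1,"x":0,"y":0.003,"z":0,"spin":0},{"fingers":-1,"x":0,"y":0.005,"z":0,"spin":0},{"fingers":-1,"x":0,"y":0.007,"z":0,"spin":0},{"fingers":-1,"x":0,"y":0.009,"z":0,"spin":0},{"fingers":-1,"x":0,"y":0.009,"z":0,"spin":0},{"fingers":-0.3,"x":0,"y":0.009,"z":0,"spin":0},{"fingers":0,"x":0,"y":0.009,"z":0,"spin":0},{"fingers":0.3,"x":0,"y":0.009,"z":0,"spin":0},{"fingers":0.3,"x":0,"y":0.009,"z":0,"spin":0},{"fingers":0.3,"x":0,"y":0.009,"z":0,"spin":0}]' 45;python3 -c "
from h import *
need(-.062,-.04,.09)"
```

```text
time_s: 11.35
ee_pos: [0.5227, -0.0519, 0.0826]
eef_rot: [-1.571, 0.0, 1.276]
force: [0.1, -0.9, 0.3]
grip_width: 0.0599
t 11.35 slide [-0.0612 -0.0411] z 0.0826 yaw 73.13 shift [ 0.0011 -0.0074  0.0008] F [ 0.1 -0.9  0.3] w 0.0599 q6 -1.44
```

Released. Rise straight up, then withdraw towards the robot and look.

```bash
python3 -m handwheel '[{"fingers":0.3,"x":0,"y":-0.02,"z":0,"spin":0},{"fingers":0.3,"x":0,"y":-0.05,"z":0,"spin":0},{"fingers":0.3,"x":0,"y":-0.09,"z":0,"spin":0},{"fingers":0.3,"x":0,"y":-0.13,"z":0,"spin":0},{"fingers":0.3,"x":0,"y":-0.15,"z":0.03,"spin":0},{"fingers":0.3,"x":0,"y":-0.15,"z":0.07,"spin":0},{"fingers":0.3,"x":0,"y":-0.15,"z":0.11,"spin":0},{"fingers":0.3,"x":0,"y":-0.15,"z":0.14,"spin":0},{"fingers":0.3,"x":0,"y":-0.15,"z":0.16,"spin":0},{"fingers":0.3,"x":0,"y":-0.15,"z":0.16,"spin":0}]' 45;python3 - <<'E'
from h import *
need(-.062,-.04,.09)
snap('side','s4');snap('top','t4')
for n in('top','side'):
    for f in('04'):
        pi=cv2.imread(f'pics/{n}{f}.png' if f=='0' else f'pics/{n[0]}4.png')[:,:,::-1].astype(int);m=(pi[:,:,0]>120)&(pi[:,:,1]<60)&(pi[:,:,2]<60)
        v,u=np.nonzero(m); print(n,f,m.sum(),u.mean(),v.mean(),W2S(onz(n,[[u.mean(),v.mean()]],.09 if n=='top' else .079)).round(4),v.min(),v.max())
print(proj('side',[np.r_[S2W(-.062,y),.079+h] for y,h in((-.08,0),(-.04,0),(-.04,.007))]))
a=cv2.resize(cv2.imread('pics/s4.png')[225:325,250:370],None,fx=4,fy=3,interpolation=2)
b=cv2.resize(cv2.imread('pics/t4.png')[190:310,285:430],(480,300),interpolation=2)
cv2.imwrite('pics/c4.png',np.vstack([a,b]))
E
```

```text
time_s: 12.35
ee_pos: [0.3684, -0.005, 0.2329]
eef_rot: [-1.572, -0.0, 1.277]
force: [0.9, -0.1, -0.2]
grip_width: 0.0611
t 12.35 slide [-0.2225 -0.0399] z 0.2329 yaw 73.17 shift [ 0.0008  0.1431 -0.1603] F [ 0.9 -0.1 -0.2] w 0.0611 q6 -1.39
top 0 54 368.44444444444446 283.27777777777777 [[-0.0621 -0.08  ]] 278 288
top 4 43 351.5348837209302 277.5813953488372 [[-0.0614 -0.0412]] 273 282
side 0 54 277.22222222222223 275.18518518518516 [[-0.0637 -0.083 ]] 271 279
side 4 54 281.8333333333333 267.8703703703704 [[-0.0625 -0.0451]] 263 272
[[278.18872745 274.68123578]
 [282.5648601  266.9398018 ]
 [282.52169067 264.74460142]]
```

View pics/c4.png

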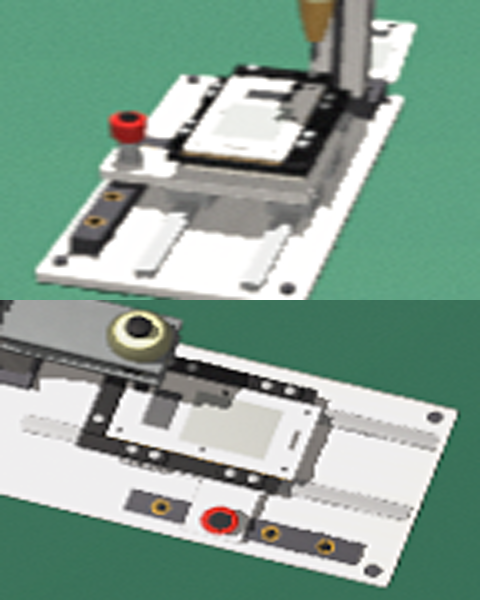

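```bash
python3 - <<'E'
from h import *
for f in('top0','t4'):
    p=cv2.imread(f'pics/{f}.png')[:,:,::-1].astype(int);d=np.load(f'pics/{f}.npy');W=world('top',d)
    c=(368,283) if f=='top0' else (351.5,277.6)
    c=np.round(c).astype(int); z=W[c[1]-2:c[1]+3,c[0]-2:c[0]+3,2]; print(f,'knob top z',np.median(z).round(4),z.max().round(4))
for n,f in(('top','t4'),('side','s4')):
    p=cv2.imread(f'pics/{f}.png')
    for sx in(-.005,.01,.03,.045):
        for nm,ys in(('-y',np.arange(-.084,-.066,.0015)),('+y',np.arange(.046,.062,.0015))):
            if nm=='+y' and sx>.02: continue
            q=proj(n,[np.r_[S2W(sx,y),.088] for y in ys]).astype(np.float32)
            v=cv2.remap(p,q[:,0][None],q[:,1][None],1)[0]
            print(n,sx,nm,' '.join(f'{y*1000:.0f}:{int(c.min())}' for y,c in zip(ys,v)))
a=cv2.imread('pics/s4.png')[255:295,275:345]; cv2.imwrite('pics/c5.png',cv2.resize(a,None,fx=10,fy=10,interpolation=2))
E
```

```text
top0 knob top z 0.0895 0.0933
t4 knob top z 0.0895 1.1131
top -0.005 -y -84:117 -82:119 -81:118 -80:116 -78:113 -76:130 -75:170 -74:224 -72:242 -70:237 -69:181 -67:160 -66:174
top -0.005 +y 46:159 48:168 49:203 50:236 52:244 54:232 55:105 57:45 58:51 60:44 61:63
top 0.01 -y -84:113 -82:117 -81:118 -80:118 -78:118 -76:138 -75:183 -74:225 -72:242 -70:240 -69:230 -67:222 -66:224
top 0.01 +y 46:238 48:239 49:239 50:242 52:237 54:212 55:112 57:39 58:56 60:60 61:61
top 0.03 -y -84:116 -82:119 -81:120 -80:120 -78:117 -76:137 -75:177 -74:239 -72:242 -70:239 -69:239 -67:228 -66:227
top 0.045 -y -84:121 -82:88 -81:95 -80:88 -78:86 -76:113 -75:165 -74:238 -72:244 -70:228 -69:177 -67:149 -66:158
side -0.005 -y -84:114 -82:152 -81:192 -80:214 -78:231 -76:245 -75:254 -74:253 -72:253 -70:254 -69:255 -67:255 -66:254
side -0.005 +y 46:254 48:254 49:240 50:209 52:175 54:145 55:118 57:93 58:67 60:38 61:42
side 0.01 -y -84:121 -82:152 -81:183 -80:207 -78:232 -76:255 -75:255 -74:255 -72:254 -70:251 -69:246 -67:238 -66:234
side 0.01 +y 46:255 48:249 49:236 50:217 52:195 54:156 55:108 57:68 58:29 60:24 61:26
side 0.03 -y -84:114 -82:145 -81:177 -80:201 -78:226 -76:250 -75:255 -74:255 -72:255 -70:255 -69:255 -67:255 -66:255
side 0.045 -y -84:119 -82:143 -81:170 -80:202 -78:233 -76:253 -75:254 -74:253 -72:253 -70:249 -69:247 -67:246 -66:250
```

View pics/c5.png

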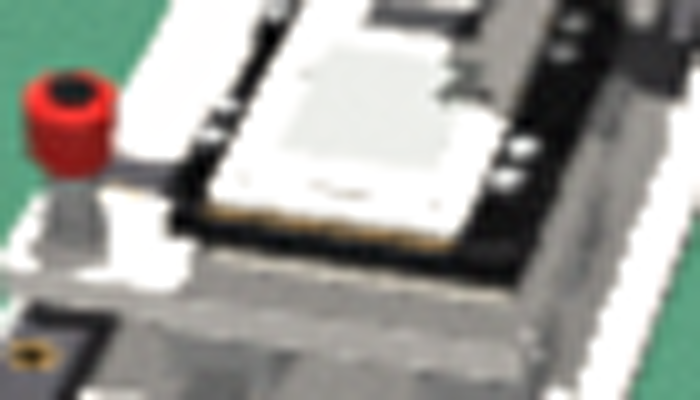

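```bash
python3 -c "
from h import *
print(workorder.hand_in())"
```

```text
the job is handed in; nothing more can be done
None
```

I tapped the three layers home against the end stop, then indexed the carriage one notch towards the screwdriver. I handed the job in at about 12.5 s of the 48 s allowed, with the arm clear; hand-in gives no verdict.

- **Layers:** I pushed all three from the open end with the fingers spread until about 10 N built up against the stop, then 1 mm further. The last pictures put the white frame's edges at slide y of about -75.5 and +54.5 mm. With the stop expected at +55 mm, that is home. The tan plate's edge shows flush under the frame. I could not make out the dark back plate's edge against the black nest, so for it I rely on the push itself.
- **Index:** I pulled the knob up about 10 mm, moved the carriage 40 mm and lowered the knob. It was released within about 2 mm of full drop, for its spring to finish. The knob top then read 89.5 mm above the bench, the same as at the start, so the pin is fully down.
- **Disagreement:** the knob reads at -41.2 mm in the top view and 2 mm short of a full 40 mm shift in the side view. The frame edges moved about 39 mm. The hole is at -40 mm. I put these differences down to the notch's play and pixel error.
- **Bystanders:** the arm never went near the spare frame, screw cup or hand screwdriver. I did not measure them again at the end.

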